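Load a nozzle into the cleaning cup and lift off the outer lid

ROBOT

A 7-joint arm with a two-finger parallel gripper is mounted at the origin on the work surface. World frame = base frame: x ahead of the robot, y to its left, z up, the work surface at z = 0. Lengths are in m, angles in rad, forces in N, time in s.
With the tool pointing down it reaches from about 0.425 to 0.925 m from the base axis. Payload 6.8 kg.
Tool frame: the origin (TCP) lies on the centre line of the jaws, within the pads' length; the fingertips stand 25 mm ahead of it and the grasp point (between the pads) lies 6 mm ahead of it; z points along the fingers, y is the line along which they close (so a half turn about z gives the same grasp; the last joint's range is limited). The gripper opens to 85 mm and grips with 20 to 120 N. Pads are 22 mm wide; open, the fingers measure 114 mm over their backs; the gripper's body (76 mm by 85 mm) begins 54 mm behind the grasp point. The pads swing forward as they close: fully open they stand 13 mm farther back than shut.
Start: joints at [1.224, 0.477, 0.022, 1.555, -0.011, 1.109, -0.083], TCP at [0.16, -0.656, 0.256] pointing down, gripper open.
Joint ranges: [-2.96, 2.96], [-0.34, 2.1], [-1.41, 1.46], [0.24, 2.44], [-1.37, 4.51], [0.17, 1.92], [-2.96, 2.96]. Speed limits (rad/s): [2.39, 2.39, 3.14, 3.14, 3.14, 3.14, 3.14].

INTERFACE

Orientations are given as a rotation vector (axis times angle).
In Python, from bench import status, imaging, workorder gives the robot as it stands.
- The arm moves only by the tool send_rows, never from a script. Its argument "steps" is a list of rows, each an object of numbers: "dx", "dy", "dz": the shift along the tool's x, y, z in cm; "yaw": the turn about the tool's z in degrees; "gripper": the opening, from 0 (shut) to 1 (fully open). A call has 1 to 5 rows; each row is the pose to reach, as a shift and turn from the pose commanded when the call began, along the tool's axes at that moment; what a row does not reach only later rows make up. A row lasts 1/8 s, in which the tool goes at most 62.5 mm and 10.7 degrees, less where a joint would pass 70% of its speed; a pose out of reach is approached as far as the arm can. A call with a gripper value outside its range is refused whole. The fingers move at their own pace and stop on an object; "force" is the grip in N (left out, the last holds). Time passes only in rows, so rows that repeat a pose let the fingers close. It gives the time, the measured TCP pose, the force, the opening and the grip force at its end, in the units of the state.
- status.get_obs(): the state, without advancing time (a new reading comes with each control period).
- imaging.grab_frame(name): name is "side" or "top"; returns a dict with "color" (400x640x3 uint8, red, green, blue), "depth" (400x640 float32, m along the optical axis (not along the pixel's ray), 0 where there is no reading), "K" (3x3 intrinsics, pixels), "R" (3x3) and "t" (3): a world point X has camera coordinates R X + t. Camera axes: x right, y down, z forward; pixel columns grow to the right and rows downward; lengths in m; the calibration is good to about 2 mm. A picture is of the moment at which its call begins.
- workorder.hand_in(): hands the job in; it is judged then, once.
The state is a dict: "clock": time; "joints": joint angles; "qvel": joint speeds; "tau": joint torques, N m; "tcp_pos": TCP position; "orientation": TCP orientation; "contact_force": force on the tool from outside, world axes, zero at the start; "moment": the same for the moment, N m; "grip_width": finger opening in m; "gripper_force": force on a finger pad.
Only numpy, scipy, OpenCV 4.12 (cv2) and the standard library are available. Lean on these libraries where they do the work, as an engineer would, in place of code of your own. Each camera call takes 0.05 s, during which the arm holds its last target. There are 200 camera calls.

TASK

Pick the brass nozzle out of the grey parts bin and put it in the steel cleaning cup, leaving the other parts in the bin; then carry the nested pair of lids together by the red stem, seat them on the cup and let go. Then take the blue outer lid by its neck and lift it alone, leaving the steel inner lid seated and undisturbed on the cup. Finish while still holding the outer lid, level and still, with its underside well clear (about 4 cm) above the top of the red stem; keep the two lids together until they are seated, and leave the bottle, tin and screwdriver where they are.

Things in the scene. Friction and masses are not known exactly. Their poses are not given: they have to be found in the camera images.
- nozzle: The target: brass hot-air nozzle, 32 mm high, about 50 g; lower 24 mm a cylinder 20 mm across, above it a spout tapering to 8 mm. It starts standing upright on the bin's floor, in any of six places. Origin: centre of its underside; z up along its axis.
- bin: Grey open bin, fixed, 234 mm (its x) by 170 mm (its y), 40 mm high, walls and floor 5 mm thick. Origin: centre of its underside on the table. Six parts stand in it in a loose 3 x 2 grid (66 mm apart along its x, 70 mm along its y, each up to 6 mm off).
- steel_nozzle: Other part, stays in the bin: dark steel nozzle, same size as the brass one. Origin: centre of underside.
- spacer: Other part, stays in the bin: black ring, 22 mm across, 16 mm high. Origin: centre of underside.
- spool: Other part, stays in the bin: white spool, 22 mm across, 24 mm high. Origin: centre of underside.
- heatsink: Other part, stays in the bin: aluminium block, 20 x 20 x 18 mm. Origin: centre of underside.
- cap: Other part, stays in the bin: green plastic cylinder, 20 mm across, 26 mm high. Origin: centre of underside.
- cup_rim (a point): Centre of the cup's mouth at rim height, 95 mm above the table. The steel cup is fixed upright on a black base unit (200 mm along its x, 170 mm along its y, 45 mm high, fixed); cup 96 mm outside, 88 mm inside diameter, 45 mm deep. z up.
- cup_floor (a point): Centre of the cup's inner floor, 50 mm above the table, 45 mm below the rim.
- inner_lid: Loose steel lid with red stem, about 160 g, under the outer lid. Origin: centre of the plug's underside; z up the stem. Plug 81 mm wide (75 at its foot), z 0 to 8 mm; flange 102 mm wide, 8 to 12; red stem 14 mm wide, 12 to 64. Starts on the table. Seated, its flange lies on the rim, origin 8 mm below the rim. The outer lid rests on the flange, so the stem lifts both lids.
- outer_lid: Loose blue lid, about 130 g. Origin: centre of its underside; z up. Skirt 120 mm outside, 108 inside, z 0 to 10 mm; plate 10 to 14; neck (tube 50 mm outside, 34 inside) 14 to 32, open right through, the stem passing freely. Nested, its plate rests unfastened on the inner lid's flange, its origin 2 mm above the inner lid's; the stem then stands 30 mm above the neck.
- stem_top (a point): Centre of the top of the inner lid's red stem, 64 mm above the inner lid's origin.
- flux_bottle: Bystander: amber bottle with red cap, 52 mm across, 120 mm high, loose. Origin: centre of underside.
- tip_tin: Bystander: small grey open tin, 60 mm across, 45 mm high, loose. Origin: centre of underside.
- driver: Bystander: screwdriver with yellow handle, 180 mm long, lying on the table, loose. Origin: mid-length, on its underside; its x runs along it, from handle to tip.
- cleaner: The black base unit together with the cup fixed on it (see cup_rim). Origin: centre of the base's underside on the table, right below the cup's centre.
Things that resemble listed ones, but are neither listed nor needed, are in the scene too. Of the things that look like the inner_lid, take the one that is farthest to the robot's right at the start.

How it is judged:
On the way, in this order (a step that is already met when the one before it is completed fails the run):
1. the brass nozzle lies in the cup, released (horizontal distance between nozzle and cup_floor below 0.045 m and z of nozzle in the frame of cup_floor between -0.01 and 0.03 m and contact force between nozzle and the fingers below 0.1 N), for 0.2 s.
2. both lids, still nested, are seated on the cup and let go (z of inner_lid in the frame of cup_rim between -0.012 and -0.0045 m and horizontal distance between inner_lid and cup_rim below 0.008 m and angle between inner_lid's own z axis and vertical below 0.05 rad and horizontal distance between nozzle and cup_floor below 0.045 m and z of nozzle in the frame of cup_floor between -0.01 and 0.03 m and z of outer_lid in the frame of inner_lid below 0.006 m and contact force between each of inner_lid, outer_lid and the fingers below 0.1 N), for 0.2 s.
3. the outer lid is raised off the inner lid, which stays seated (z of inner_lid in the frame of cup_rim between -0.012 and -0.0045 m and horizontal distance between inner_lid and cup_rim below 0.008 m and angle between inner_lid's own z axis and vertical below 0.05 rad and z of outer_lid in the frame of inner_lid above 0.02 m), for 0.1 s.
At the end, for the whole second after the job is handed in: Outer lid held still and level (0.2 rad), underside 20 mm or more above the stem top, touching neither inner lid nor cup; inner lid seated (within 3.5 mm of home, 8 mm of centre, 0.05 rad), untouched; brass nozzle in the cup; the other five parts in the bin (z of inner_lid in the frame of cup_rim between -0.012 and -0.0045 m and horizontal distance between inner_lid and cup_rim below 0.008 m and angle between inner_lid's own z axis and vertical below 0.05 rad and horizontal distance between nozzle and cup_floor below 0.045 m and z of nozzle in the frame of cup_floor between -0.01 and 0.03 m and x of steel_nozzle in the frame of bin between -0.117 and 0.117 m and y of steel_nozzle in the frame of bin between -0.085 and 0.085 m and z of each of steel_nozzle, spacer, spool, heatsink, cap in the frame of bin below 0.04 m and x of spacer in the frame of bin between -0.117 and 0.117 m and y of spacer in the frame of bin between -0.085 and 0.085 m and x of spool in the frame of bin between -0.117 and 0.117 m and y of spool in the frame of bin between -0.085 and 0.085 m and x of heatsink in the frame of bin between -0.117 and 0.117 m and y of heatsink in the frame of bin between -0.085 and 0.085 m and x of cap in the frame of bin between -0.117 and 0.117 m and y of cap in the frame of bin between -0.085 and 0.085 m and z of outer_lid in the frame of stem_top above 0.02 m and angle between outer_lid's own z axis and vertical below 0.2 rad and linear speed of each of outer_lid, inner_lid below 0.02 m/s and contact force between outer_lid and the fingers above 1 N and contact force between outer_lid and inner_lid below 0.05 N and contact force between outer_lid and cleaner below 0.05 N and contact force between inner_lid and the arm below 0.1 N and contact force between inner_lid and the fingers below 0.1 N); the arm keeps its last pose, push and grip.
It fails at once if the lids come apart while the inner lid is not seated, or the inner lid is lifted (over 6 mm) or tipped as the outer lid comes off (z of outer_lid in the frame of inner_lid above 0.014 m and (z of inner_lid in the frame of cup_rim above -0.002 m or angle between inner_lid's own z axis and vertical above 0.1 rad or horizontal distance between inner_lid and cup_rim above 0.012 m)).
It fails at once if the flux bottle is disturbed (moved over 30 mm) (distance of flux_bottle from where it was at the start of the episode above 0.03 m).
It fails at once if the tin is disturbed (moved over 30 mm) (distance of tip_tin from where it was at the start of the episode above 0.03 m).
It fails at once if the screwdriver is disturbed (moved over 30 mm) (distance of driver from where it was at the start of the episode above 0.03 m).
It also fails if it takes over 61 s, if anything falls off the work surface, if the arm or the gripper's body presses on something with over 40 N, if the wrist force passes 120 N, or if a joint passes its speed limit or range.

## Working session

There is one attempt and no reset: what is moved stays moved. The work goes in short steps, Python scripts to look and compute and a tool call to move; the robot and the scene stay as the last step left them, time stands still between calls to the robot, and variables do not carry over. Pictures are saved under pics/ and viewed, at most 10 in all, crops included, and the job is handed in when it is done.

Besides the shell and the picture viewer there is one more tool, called after "Emit:" by a JSON object that holds its "fn" and its "kwargs". send_rows: Moves the arm, as the interface text tells. Its arguments: {"type":"object","properties":{"steps":{"type":"array"},"force":{"type":"number"}},"required":["steps"]}

```bash
mkdir -p pics; cat > h.py <<'E'
import numpy as np,cv2
from bench import status,imaging,workorder
def grab(n):
    f=imaging.grab_frame(n); np.savez(f'{n}.npz',**f); return f
def save(f,name,crop=None,s=1):
    c=f['color'][:,:,::-1]
    if crop: u0,u1,v0,v1=crop; c=c[v0:v1,u0:u1]
    cv2.imwrite('pics/'+name,cv2.resize(c,None,fx=s,fy=s,interpolation=cv2.INTER_CUBIC))
def cloud(f):
    v,u=np.mgrid[:400,:640]; d=f['depth']; p=np.stack([u,v,np.ones_like(u)],-1)@np.linalg.inv(f['K']).T*d[...,None]
    X=(p-f['t'])@f['R']; X[d==0]=np.nan; return X
def onz(f,u,v,z):
    r=f['R'].T@np.linalg.inv(f['K'])@[u,v,1]; c=-f['R'].T@f['t']; return c+r*(z-c[2])/r[2]
E
python3 - <<'E'
from h import *
t=grab('top');s=grab('side')
save(t,'top.png',s=1.25);save(s,'side.png',s=1.25)
print(status.get_obs())
for f in(t,s): print(-f['R'].T@f['t'],f['R'],f['K'])
E
```

```text
{'clock': 0.1, 'joints': array([ 1.22391491,  0.47770726,  0.02232863,  1.55632689, -0.01147767,
        1.10928393, -0.08309894]), 'qvel': array([-0.0006834 , -0.00203254,  0.00044369, -0.00505497,  0.00062559,
       -0.00062455,  0.00096154]), 'tau': array([ 3.12119068e-03, -5.97772443e+01,  1.61293253e+00, -2.81961286e+01,
        1.27571283e-02,  4.98631343e-03, -1.79442407e-05]), 'tcp_pos': array([ 0.15953382, -0.65538687,  0.25544031]), 'orientation': array([-3.11766633e+00, -3.74068298e-01,  4.98454828e-04]), 'contact_force': array([-0.0535309 , -0.43166777,  0.05981074]), 'moment': array([-0.01313527, -0.00059462,  0.0671043 ]), 'gripper_force': 0.0, 'grip_width': 0.08521550171954075}
[ 0.32666427 -0.01674562  1.2299857 ] [[ 0.02563016 -0.99965875 -0.00504842]
 [-0.97804829 -0.02403077 -0.20698808]
 [ 0.20679613  0.01024274 -0.97833044]] [[501.372587     0.         320.06101088]
 [  0.         501.372587   202.98794524]
 [  0.           0.           1.        ]]
[0.10564786 0.89857562 0.68114746] [[-0.88800515 -0.4593098   0.02194006]
 [-0.23967863  0.4216079  -0.87452898]
 [ 0.39242962 -0.7818448  -0.48447673]] [[491.00391186   0.         334.00374984]
 [  0.         491.00391186 200.43661311]
 [  0.           0.           1.        ]]
```

View pics/top.png

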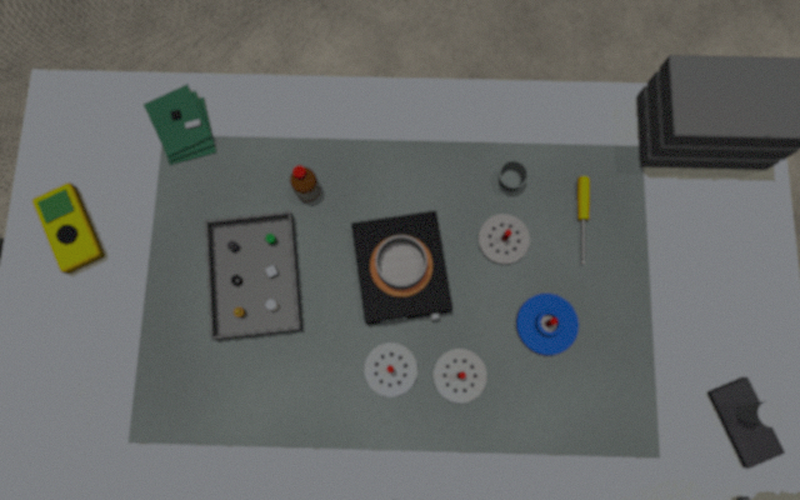

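View pics/side.png

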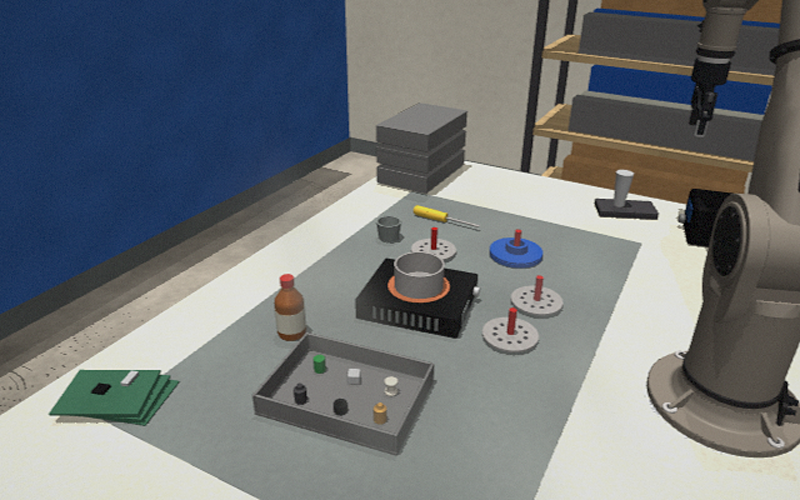

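Top view (800 px scale): the brass/orange part is at (239,312) in the bin, the cup at (401,262). Red-stemmed lids are at (504,238), (391,370), (461,376) and (547,324). The last is farthest right and is nested in the blue lid, so it fits. I'll confirm both in enlarged crops and measure.

```bash
cat > m.py <<'E'
from h import *
t=dict(np.load('top.npz'));s=dict(np.load('side.npz'))
a=cv2.resize(t['color'][170:275,165:245],None,fx=5,fy=5,interpolation=2);b=cv2.resize(t['color'][220:300,400:475],None,fx=5,fy=5,interpolation=2)
o=np.zeros((525,790,3),np.uint8);o[:525,:400]=a;o[:400,410:785]=b;cv2.imwrite('pics/crop.png',o[:,:,::-1])
for n,f in(('top',t),('side',s)):
    X=cloud(f);h=cv2.cvtColor(f['color'],cv2.COLOR_RGB2HSV).astype(int);H,S,V=h[...,0],h[...,1],h[...,2]
    on=(X[...,2]>0.004)&(X[...,0]>.1)
    for nm,m in(('brass',(H>8)&(H<28)&(S>110)&on&(X[...,1]>.15)&(X[...,2]<.05)),('blue',(H>100)&(H<125)&(S>140)&on&(X[...,1]<-.1)&(X[...,2]<.1)),('red',((H<6)|(H>174))&(S>150)&on&(X[...,2]<.11)&(X[...,1]<.1)),('yellow',(H>22)&(H<35)&(S>150)&on)):
        k,l,st,c=cv2.connectedComponentsWithStats(m.astype(np.uint8))
        for i in range(1,k):
            if st[i,4]>8:
                P=X[l==i]; print(n,nm,st[i],c[i].round(1),P.mean(0).round(4),P.min(0).round(3),P.max(0).round(3))
    m=(X[...,2]>.075)&(X[...,2]<.11)&(abs(X[...,1]+.14-.09)<.2)&(X[...,0]>.35)&(X[...,0]<.7)&(X[...,1]<.1)&(X[...,1]>-.25)&(S<90)
    k,l,st,c=cv2.connectedComponentsWithStats(m.astype(np.uint8))
    for i in range(1,k):
        if st[i,4]>30:
            P=X[l==i];Q=P[P[:,2]>.088][:,:2].astype(np.float32);print(n,'cup',st[i],P.min(0),P.max(0),cv2.minEnclosingCircle(Q),len(Q),np.median(P[:,2]))
    hi=(X[...,2]>.012)&(X[...,0]>.1)&(X[...,0]<.8)
    k,l,st,c=cv2.connectedComponentsWithStats(hi.astype(np.uint8))
    for i in range(1,k):
        if st[i,4]>25: P=X[l==i];print(n,'blob',st[i],P.min(0).round(3),P.max(0).round(3))
E
python3 m.py
```

```text
top brass [ 48 147  35  71 415] [ 67.8 188.2] [0.6031 0.6199 0.029 ] [0.53  0.583 0.008] [0.707 0.667 0.04 ]
top brass [187 246   9   8  52] [191.3 249.4] [0.4586 0.3019 0.0306] [0.451 0.294 0.016] [0.467 0.312 0.04 ]
top blue [ 413  235   50   49 1703] [437.3 259. ] [ 0.4519 -0.2902  0.0182] [ 0.395 -0.351  0.004] [ 0.511 -0.232  0.04 ]
top red [403 185   6   7  20] [405.2 187.3] [ 0.6181 -0.2082  0.0574] [ 0.615 -0.214  0.033] [ 0.622 -0.204  0.066]
top red [438 255   7   5  24] [441.5 257.2] [ 0.452  -0.2906  0.0593] [ 0.448 -0.296  0.035] [ 0.457 -0.287  0.067]
top red [311 293   3   4  11] [311.9 294.6] [0.3583 0.0086 0.0649] [0.355 0.006 0.061] [0.362 0.011 0.069]
top red [367 298   5   5  19] [369.1 300. ] [ 0.3496 -0.1223  0.0632] [ 0.345 -0.127  0.052] [ 0.354 -0.118  0.067]
top yellow [462 141  10  35 311] [466.4 157.6] [ 0.7071 -0.3677  0.0229] [ 0.663 -0.38   0.01 ] [ 0.751 -0.358  0.032]
top yellow [  27  147   56   71 1643] [ 56.9 186.8] [0.6045 0.6441 0.0346] [0.531 0.583 0.013] [0.707 0.729 0.047]
top cup [301 188  41  42 328] [ 0.50759625 -0.05428854  0.07538151] [0.
[... 3958 characters left out ...]
 3596] [0.405 0.183 0.012] [0.66  0.384 0.043]
side blob [420 268   7   8  26] [ 0.314 -0.003  0.012] [0.331 0.028 0.015]
side blob [251 284  10  13 109] [0.595 0.246 0.012] [0.616 0.265 0.033]
side blob [519 285  13  29 125] [ 0.1   -0.055  0.012] [0.116 0.048 0.016]
side blob [278 295  11  11 103] [0.529 0.237 0.012] [0.554 0.262 0.025]
side blob [308 301  11  12  89] [0.464 0.234 0.012] [0.484 0.255 0.031]
side blob [235 306  11  15 128] [0.579 0.319 0.013] [0.599 0.34  0.038]
side blob [ 95 312  26  22 199] [0.774 0.434 0.012] [0.8   0.493 0.021]
side blob [267 319  12  11 108] [0.511 0.305 0.012] [0.533 0.329 0.023]
side blob [299 322  11  15 132] [0.449 0.3   0.012] [0.469 0.316 0.038]
```

View pics/crop.png

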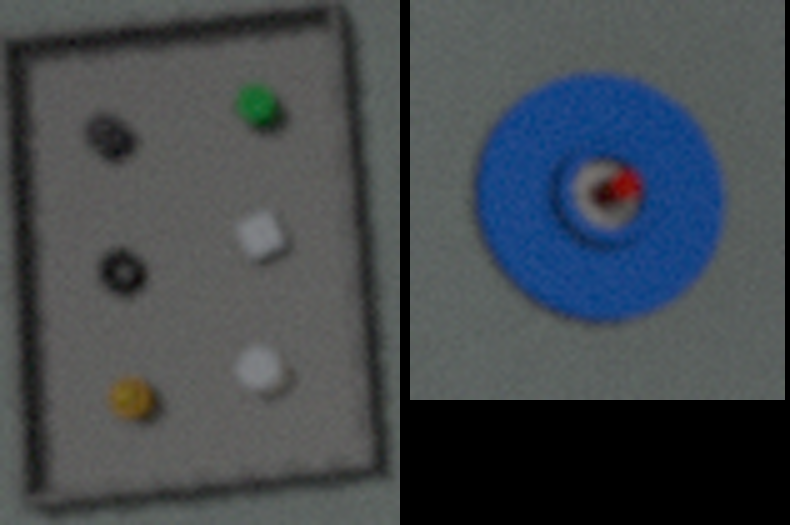

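The crop confirms both: the brass nozzle is at the lower left of the bin, and the nested pair has its red stem through the blue neck. Measured positions: nozzle ≈ (0.460, 0.306), lids ≈ (0.453, -0.291), cup ≈ (0.555, -0.0065). I'll go to the bin first.

Emit:
{"fn": "send_rows", "kwargs": {"steps": [{"dx": 5.2, "dy": -2.7, "yaw": 7, "gripper": 0.6}, {"dx": 10.4, "dy": -5.5, "yaw": 13.7, "gripper": 0.6}, {"dx": 15.6, "dy": -8.2, "yaw": 13.7, "gripper": 0.6}, {"dx": 20.8, "dy": -11, "yaw": 13.7, "gripper": 0.6}, {"dx": 26, "dy": -13.7, "yaw": 13.7, "gripper": 0.6}], "force": 50}}

```text
validation failed for argument at $.st...
```

Emit:
{"fn": "send_rows", "kwargs": {"steps": [{"dx": 2.5, "dy": -5.5}, {"dx": 5, "dy": -11}, {"dx": 7.5, "dy": -16.5}, {"dx": 10, "dy": -22}, {"dx": 12, "dy": -27}]}}

```text
validation failed for argument at $.st...
```

Emit:
{"fn": "send_rows", "kwargs": {"steps": [{"dy": -5.8}, {"dy": -11.6}, {"dy": -17.4}, {"dy": -23.2}, {"dy": -29}]}}

```text
validation failed for argument at $.st...
```

Emit:
{"fn": "send_rows", "kwargs": {"steps": [{"dx": 5.2, "dy": -2.7, "dz": 0, "yaw": 7, "gripper": 0.6}, {"dx": 10.4, "dy": -5.5, "dz": 0, "yaw": 13.7, "gripper": 0.6}, {"dx": 15.6, "dy": -8.2, "dz": 0, "yaw": 13.7, "gripper": 0.6}, {"dx": 20.8, "dy": -11, "dz": 0, "yaw": 13.7, "gripper": 0.6}, {"dx": 26, "dy": -13.7, "dz": 0, "yaw": 13.7, "gripper": 0.6}], "force": 50}}

```text
clock: 0.72
tcp_pos: [0.381, -0.4596, 0.2561]
orientation: [-3.141, 0.001, 0.001]
contact_force: [0.7, -1.5, -0.3]
grip_width: 0.0514
gripper_force: 0.0
```

All keys are needed in each row. The arm tracks well, and tool x is now world x with tool y = -world y.

Emit:
{"fn": "send_rows", "kwargs": {"steps": [{"dx": 2.5, "dy": -5.5, "dz": 0, "yaw": 0, "gripper": 0.6}, {"dx": 5, "dy": -11, "dz": 0, "yaw": 0, "gripper": 0.6}, {"dx": 7.5, "dy": -16.5, "dz": 0, "yaw": 0, "gripper": 0.6}, {"dx": 10, "dy": -22, "dz": 0, "yaw": 0, "gripper": 0.6}, {"dx": 12, "dy": -27, "dz": 0, "yaw": 0, "gripper": 0.6}]}}

```text
clock: 1.35
tcp_pos: [0.5005, -0.1889, 0.2562]
orientation: [-3.141, -0.001, 0.0]
contact_force: [0.4, 0.4, 0.6]
grip_width: 0.0515
gripper_force: 0.0
```

Emit:
{"fn": "send_rows", "kwargs": {"steps": [{"dx": 0, "dy": -5.8, "dz": 0, "yaw": 0, "gripper": 0.6}, {"dx": 0, "dy": -11.6, "dz": 0, "yaw": 0, "gripper": 0.6}, {"dx": 0, "dy": -17.4, "dz": 0, "yaw": 0, "gripper": 0.6}, {"dx": 0, "dy": -23.2, "dz": 0, "yaw": 0, "gripper": 0.6}, {"dx": -0.5, "dy": -29, "dz": 0, "yaw": 0, "gripper": 0.6}]}}

```text
clock: 1.98
tcp_pos: [0.4948, 0.1004, 0.2562]
orientation: [3.142, -0.001, 0.0]
contact_force: [1.2, -0.8, -0.2]
grip_width: 0.0512
gripper_force: 0.0
```

Emit:
{"fn": "send_rows", "kwargs": {"steps": [{"dx": -1, "dy": -5, "dz": 0, "yaw": 0, "gripper": 0.6}, {"dx": -2, "dy": -10, "dz": 2, "yaw": 0, "gripper": 0.6}, {"dx": -3.6, "dy": -15, "dz": 5, "yaw": 0, "gripper": 0.6}, {"dx": -3.6, "dy": -20.6, "dz": 9, "yaw": 0, "gripper": 0.6}, {"dx": -3.6, "dy": -20.6, "dz": 13.5, "yaw": 0, "gripper": 0.6}]}}

```text
clock: 2.6
tcp_pos: [0.4585, 0.3101, 0.1211]
orientation: [-3.137, -0.008, -0.003]
contact_force: [0.3, -0.5, 0.3]
grip_width: 0.051
gripper_force: 0.0
```

Emit:
{"fn": "send_rows", "kwargs": {"steps": [{"dx": 0, "dy": 0, "dz": 0, "yaw": 0, "gripper": 0.6}, {"dx": 0, "dy": 0, "dz": 0, "yaw": 0, "gripper": 0.6}]}}

```text
clock: 2.85
tcp_pos: [0.4599, 0.3042, 0.1225]
orientation: [-3.142, 0.002, -0.001]
contact_force: [0.2, -0.7, -0.5]
grip_width: 0.051
gripper_force: 0.0
```

```bash
python3 - <<'E'
from h import *
f=grab('side'); save(f,'bin.png',(190,370,220,370),4)
E
```

```text
(no output)
```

View pics/bin.png

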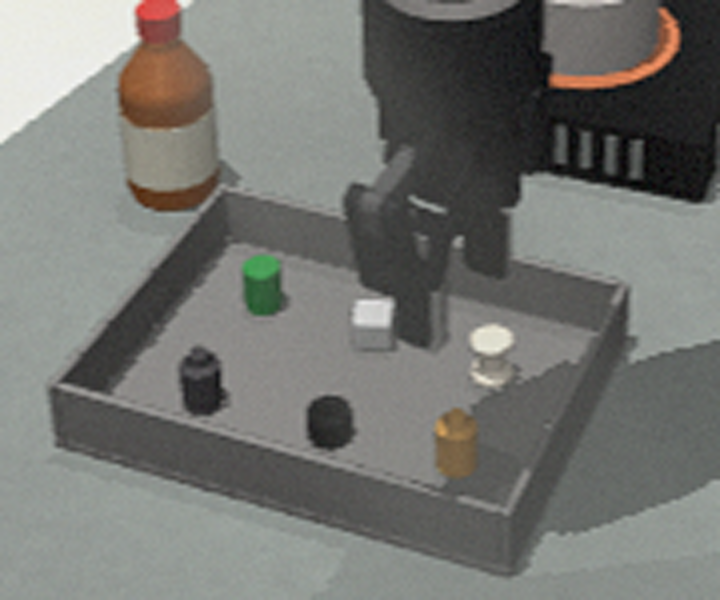

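The side crop shows the open fingers above the brass nozzle (456,445), with nothing disturbed. I'll go down and grip it.

Emit:
{"fn": "send_rows", "kwargs": {"steps": [{"dx": 0, "dy": -0.1, "dz": 3.5, "yaw": 0, "gripper": 0.6}, {"dx": 0, "dy": -0.1, "dz": 6.5, "yaw": 0, "gripper": 0.6}, {"dx": 0, "dy": -0.1, "dz": 8.8, "yaw": 0, "gripper": 0.6}, {"dx": 0, "dy": -0.1, "dz": 8.8, "yaw": 0, "gripper": 0.6}, {"dx": 0, "dy": -0.1, "dz": 8.8, "yaw": 0, "gripper": 0}], "force": 40}}

```text
clock: 3.52
tcp_pos: [0.4605, 0.3061, 0.0353]
orientation: [-3.14, 0.002, -0.004]
contact_force: [0.3, -0.2, -0.7]
grip_width: 0.0341
gripper_force: 0.0
```

Emit:
{"fn": "send_rows", "kwargs": {"steps": [{"dx": 0, "dy": 0, "dz": 0, "yaw": 0, "gripper": 0}, {"dx": 0, "dy": 0, "dz": 0, "yaw": 0, "gripper": 0}, {"dx": 0, "dy": 0, "dz": 0, "yaw": 0, "gripper": 0}, {"dx": 0, "dy": 0, "dz": 0, "yaw": 0, "gripper": 0}]}}

```text
clock: 4.03
tcp_pos: [0.4603, 0.3062, 0.0352]
orientation: [-3.14, 0.001, -0.004]
contact_force: [-0.6, -0.8, 7.5]
grip_width: 0.0188
gripper_force: 38.8
```

Gripped: width 18.8 mm at 38.8 N. Lift and carry to the cup.

Emit:
{"fn": "send_rows", "kwargs": {"steps": [{"dx": 0, "dy": 0, "dz": -2, "yaw": 0, "gripper": 0}, {"dx": 0, "dy": 0, "dz": -6, "yaw": 0, "gripper": 0}, {"dx": 0, "dy": 0, "dz": -10, "yaw": 0, "gripper": 0}, {"dx": 0, "dy": 0, "dz": -14, "yaw": 0, "gripper": 0}, {"dx": 0, "dy": 0, "dz": -16, "yaw": 0, "gripper": 0}]}}

```text
clock: 4.65
tcp_pos: [0.4598, 0.3065, 0.1975]
orientation: [-3.139, 0.0, -0.006]
contact_force: [0.6, -0.4, -0.6]
grip_width: 0.0184
gripper_force: 39.4
```

Emit:
{"fn": "send_rows", "kwargs": {"steps": [{"dx": 1.5, "dy": 5, "dz": 0, "yaw": 0, "gripper": 0}, {"dx": 3, "dy": 10, "dz": 0, "yaw": 0, "gripper": 0}, {"dx": 4.5, "dy": 15, "dz": 0, "yaw": 0, "gripper": 0}, {"dx": 6, "dy": 20, "dz": 0, "yaw": 0, "gripper": 0}, {"dx": 7.5, "dy": 25, "dz": 0, "yaw": 0, "gripper": 0}]}}

```text
clock: 5.28
tcp_pos: [0.5344, 0.0543, 0.1951]
orientation: [-3.141, -0.0, -0.003]
contact_force: [0.6, 0.1, -0.3]
grip_width: 0.0186
gripper_force: 39.4
```

Emit:
{"fn": "send_rows", "kwargs": {"steps": [{"dx": 1, "dy": 3.5, "dz": 0, "yaw": 0, "gripper": 0}, {"dx": 2, "dy": 6.2, "dz": 0, "yaw": 0, "gripper": 0}, {"dx": 2, "dy": 6.2, "dz": 0, "yaw": 0, "gripper": 0}]}}

```text
clock: 5.65
tcp_pos: [0.5546, -0.0091, 0.1947]
orientation: [3.141, -0.008, 0.002]
contact_force: [-0.1, 0.2, -0.7]
grip_width: 0.0185
gripper_force: 39.4
```

```bash
python3 - <<'E'
from h import *
f=grab('side'); save(f,'cup.png',(260,420,120,260),4)
print(status.get_obs()['tcp_pos'],status.get_obs()['grip_width'])
E
```

```text
[ 0.55416502 -0.00700172  0.19454366] 0.01831068186598059
```

View pics/cup.png

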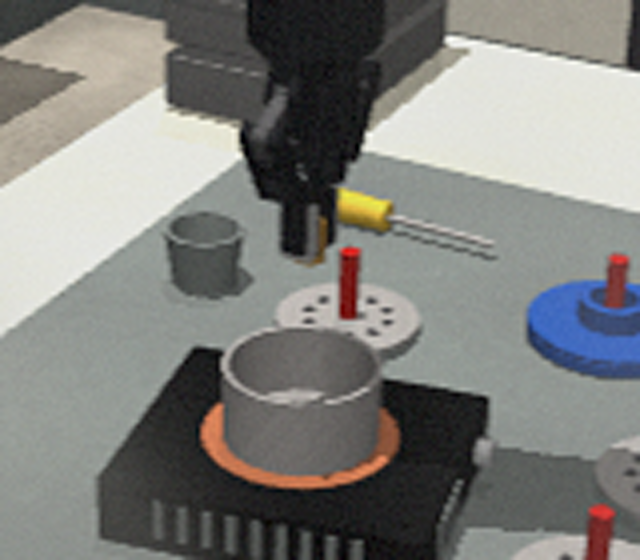

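The brass nozzle (318,245) is held above the cup mouth (303,360). Lower and release with a partial opening.

Emit:
{"fn": "send_rows", "kwargs": {"steps": [{"dx": 0, "dy": 0, "dz": 4, "yaw": 0, "gripper": 0}, {"dx": 0, "dy": 0, "dz": 8, "yaw": 0, "gripper": 0}, {"dx": 0, "dy": 0, "dz": 10.3, "yaw": 0, "gripper": 0}, {"dx": 0, "dy": 0, "dz": 11.1, "yaw": 0, "gripper": 0}, {"dx": 0, "dy": 0, "dz": 11.1, "yaw": 0, "gripper": 0}]}}

```text
clock: 6.32
tcp_pos: [0.5541, -0.0053, 0.0829]
orientation: [-3.141, -0.001, -0.0]
contact_force: [0.2, -0.7, -1.1]
grip_width: 0.018
gripper_force: 39.4
```

Emit:
{"fn": "send_rows", "kwargs": {"steps": [{"dx": 0, "dy": 0, "dz": 0, "yaw": 0, "gripper": 0.42}, {"dx": 0, "dy": 0, "dz": 0, "yaw": 0, "gripper": 0.42}, {"dx": 0, "dy": 0, "dz": 0, "yaw": 0, "gripper": 0.42}, {"dx": 0, "dy": 0, "dz": 0, "yaw": 0, "gripper": 0.42}, {"dx": 0, "dy": 0, "dz": 0, "yaw": 0, "gripper": 0.42}]}}

```text
clock: 6.95
tcp_pos: [0.5541, -0.0064, 0.0824]
orientation: [3.142, -0.001, 0.0]
contact_force: [-0.1, -0.3, -0.4]
grip_width: 0.0359
gripper_force: 0.0
```

Emit:
{"fn": "send_rows", "kwargs": {"steps": [{"dx": 0, "dy": 0, "dz": -2, "yaw": 0, "gripper": 0.42}, {"dx": 0, "dy": 0, "dz": -5, "yaw": 0, "gripper": 0.42}, {"dx": 0, "dy": 0, "dz": -9, "yaw": 0, "gripper": 0.42}, {"dx": 0, "dy": 0, "dz": -12, "yaw": 0, "gripper": 0.8}, {"dx": 0, "dy": 0, "dz": -12, "yaw": 0, "gripper": 0.8}]}}

```text
clock: 7.58
tcp_pos: [0.5556, -0.0062, 0.2048]
orientation: [-3.142, 0.001, -0.008]
contact_force: [0.6, -0.2, -0.4]
grip_width: 0.068
gripper_force: 0.0
```

Emit:
{"fn": "send_rows", "kwargs": {"steps": [{"dx": -2, "dy": 5.7, "dz": 0, "yaw": 0, "gripper": 0.8}, {"dx": -4, "dy": 11.4, "dz": 0, "yaw": 0, "gripper": 0.8}, {"dx": -6, "dy": 17, "dz": 0, "yaw": 0, "gripper": 0.8}, {"dx": -8.2, "dy": 23, "dz": 2, "yaw": 0, "gripper": 0.8}, {"dx": -10.2, "dy": 28.4, "dz": 5, "yaw": 0, "gripper": 0.8}]}}

```text
clock: 8.2
tcp_pos: [0.4532, -0.2866, 0.1547]
orientation: [3.141, -0.001, 0.001]
contact_force: [0.9, -0.5, 0.8]
grip_width: 0.068
gripper_force: 0.0
```

Emit:
{"fn": "send_rows", "kwargs": {"steps": [{"dx": 0, "dy": 0, "dz": 0, "yaw": 0, "gripper": 0.8}, {"dx": 0, "dy": 0, "dz": 0, "yaw": 0, "gripper": 0.8}]}}

```text
clock: 8.45
tcp_pos: [0.4538, -0.2839, 0.1545]
orientation: [-3.14, 0.001, 0.002]
contact_force: [-0.3, 0.5, 0.7]
grip_width: 0.0681
gripper_force: 0.0
```

```bash
python3 - <<'E'
from h import *
f=grab('side'); g=grab('top'); o=status.get_obs(); print(o['tcp_pos'])
a=cv2.resize(f['color'][100:230,370:460],None,fx=4,fy=4,interpolation=2)
b=cv2.resize(g['color'][170:260,280:365],None,fx=4,fy=4,interpolation=2)
O=np.zeros((520,710,3),np.uint8);O[:,:360]=a;O[:360,365:705]=b;cv2.imwrite('pics/stem.png',O[:,:,::-1])
# ring fits: top cam, rim pixels
X=cloud(g); 
# reproj of stem in side image: where would axis under TCP at z=.064 be
def px(f,p): q=f['K']@(f['R']@np.array(p)+f['t']); return q[:2]/q[2]
for p in([.453,-.291,.064],[.453,-.291,.034]): print(px(f,p),(px(f,p)-[370,100])*4)
print((px(g,[.555,-.0065,.095])-[280,170])*4+[365,0])
E
```

```text
[ 0.45498512 -0.28302095  0.15546359]
[414.69833672 184.2274182 ] [178.79334688 336.90967278]
[413.61418839 193.7335262 ] [174.45675357 374.93410482]
[527.56537626 151.6286664 ]
```

View pics/stem.png

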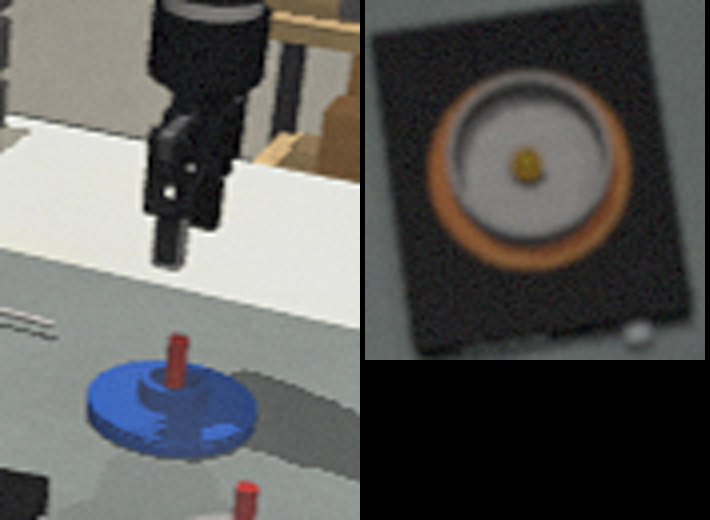

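The stem top (178,338) matches my projection, and the nozzle is standing in the cup (527,165). The measured TCP is still a few mm off in y, so I'll descend partway and re-read it.

Emit:
{"fn": "send_rows", "kwargs": {"steps": [{"dx": 0, "dy": 0.4, "dz": 2, "yaw": 0, "gripper": 0.8}, {"dx": 0, "dy": 0.4, "dz": 4, "yaw": 0, "gripper": 0.8}, {"dx": 0, "dy": 0.4, "dz": 5, "yaw": 0, "gripper": 0.8}, {"dx": 0, "dy": 0.4, "dz": 5, "yaw": 0, "gripper": 0.8}, {"dx": 0, "dy": 0.4, "dz": 5, "yaw": 0, "gripper": 0.8}]}}

```text
clock: 9.18
tcp_pos: [0.4548, -0.2884, 0.1061]
orientation: [3.141, 0.001, 0.002]
contact_force: [0.8, -0.3, -0.4]
grip_width: 0.0683
gripper_force: 0.0
```

Emit:
{"fn": "send_rows", "kwargs": {"steps": [{"dx": 0, "dy": 0, "dz": 0, "yaw": 0, "gripper": 0.8}, {"dx": 0, "dy": 0, "dz": 0, "yaw": 0, "gripper": 0.8}]}}

```text
clock: 9.43
tcp_pos: [0.4543, -0.2887, 0.1059]
orientation: [3.141, -0.001, 0.001]
contact_force: [-1.2, 0.7, 0.0]
grip_width: 0.0684
gripper_force: 0.0
```

Emit:
{"fn": "send_rows", "kwargs": {"steps": [{"dx": -0.2, "dy": 0.2, "dz": 2, "yaw": 0, "gripper": 0.8}, {"dx": -0.2, "dy": 0.2, "dz": 4.1, "yaw": 0, "gripper": 0.8}, {"dx": -0.2, "dy": 0.2, "dz": 4.1, "yaw": 0, "gripper": 0.8}, {"dx": -0.2, "dy": 0.2, "dz": 4.1, "yaw": 0, "gripper": 0.8}]}}

```text
clock: 9.93
tcp_pos: [0.4525, -0.2907, 0.065]
orientation: [3.141, -0.001, 0.001]
contact_force: [0.7, 0.3, 0.8]
grip_width: 0.0683
gripper_force: 0.0
```

Emit:
{"fn": "send_rows", "kwargs": {"steps": [{"dx": 0, "dy": 0, "dz": 0, "yaw": 0, "gripper": 0}, {"dx": 0, "dy": 0, "dz": 0, "yaw": 0, "gripper": 0}, {"dx": 0, "dy": 0, "dz": 0, "yaw": 0, "gripper": 0}, {"dx": 0, "dy": 0, "dz": 0, "yaw": 0, "gripper": 0}, {"dx": 0, "dy": 0, "dz": 0, "yaw": 0, "gripper": 0}], "force": 70}}

```text
clock: 10.55
tcp_pos: [0.4524, -0.291, 0.0648]
orientation: [3.141, -0.001, 0.001]
contact_force: [-0.4, -2.3, 5.2]
grip_width: 0.0118
gripper_force: 68.3
```

Emit:
{"fn": "send_rows", "kwargs": {"steps": [{"dx": 0, "dy": 0, "dz": 0, "yaw": 0, "gripper": 0}, {"dx": 0, "dy": 0, "dz": 0, "yaw": 0, "gripper": 0}, {"dx": 0, "dy": 0, "dz": 0, "yaw": 0, "gripper": 0}]}}

```text
clock: 10.92
tcp_pos: [0.4524, -0.291, 0.0648]
orientation: [3.141, -0.001, 0.001]
contact_force: [0.8, -1.2, 6.1]
grip_width: 0.0117
gripper_force: 68.3
```

Stem gripped. Lift slowly.

Emit:
{"fn": "send_rows", "kwargs": {"steps": [{"dx": 0, "dy": 0, "dz": -0.7, "yaw": 0, "gripper": 0}, {"dx": 0, "dy": 0, "dz": -2, "yaw": 0, "gripper": 0}, {"dx": 0, "dy": 0, "dz": -4, "yaw": 0, "gripper": 0}, {"dx": 0, "dy": 0, "dz": -6, "yaw": 0, "gripper": 0}, {"dx": 0, "dy": 0, "dz": -8, "yaw": 0, "gripper": 0}]}}

```text
clock: 11.55
tcp_pos: [0.4518, -0.2902, 0.1455]
orientation: [-3.141, 0.0, 0.0]
contact_force: [0.2, -0.6, -2.6]
grip_width: 0.0113
gripper_force: 68.3
```

Emit:
{"fn": "send_rows", "kwargs": {"steps": [{"dx": 0, "dy": 0, "dz": -2, "yaw": 0, "gripper": 0}, {"dx": 0, "dy": 0, "dz": -4, "yaw": 0, "gripper": 0}, {"dx": 0, "dy": 0, "dz": -5.5, "yaw": 0, "gripper": 0}, {"dx": 0, "dy": 0, "dz": -6, "yaw": 0, "gripper": 0}, {"dx": 0, "dy": 0, "dz": -6, "yaw": 0, "gripper": 0}]}}

```text
clock: 12.18
tcp_pos: [0.4519, -0.2905, 0.2044]
orientation: [-3.142, 0.001, 0.0]
contact_force: [0.7, 0.6, -3.3]
grip_width: 0.0113
gripper_force: 68.4
```

```bash
python3 - <<'E'
from h import *
f=grab('side'); save(f,'lift.png',(340,480,90,220),4)
print(status.get_obs()['tcp_pos'],status.get_obs()['contact_force'])
E
```

```text
[ 0.45168189 -0.29039421  0.20389237] [-0.70617384  0.55975253 -3.05389486]
```

View pics/lift.png

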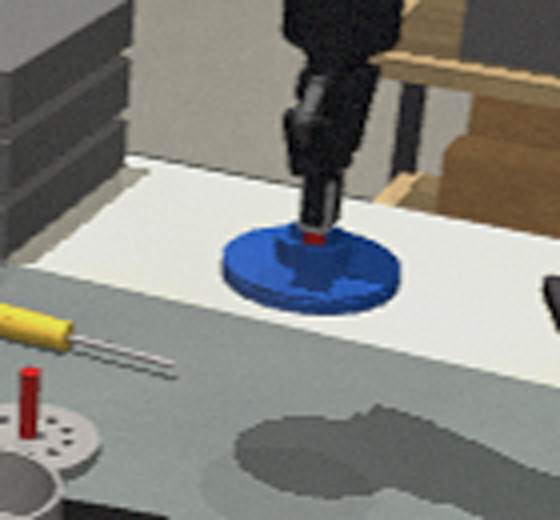

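Both lids are lifted together and level (centre 312,270), with a load of about 3 N. Carry to the cup.

Emit:
{"fn": "send_rows", "kwargs": {"steps": [{"dx": 0.7, "dy": -2, "dz": 0, "yaw": 0, "gripper": 0}, {"dx": 2, "dy": -5.5, "dz": 0, "yaw": 0, "gripper": 0}, {"dx": 3.6, "dy": -10, "dz": 0, "yaw": 0, "gripper": 0}, {"dx": 5.2, "dy": -14.5, "dz": 0, "yaw": 0, "gripper": 0}, {"dx": 6.8, "dy": -19, "dz": 0, "yaw": 0, "gripper": 0}]}}

```text
clock: 12.85
tcp_pos: [0.52, -0.0992, 0.2035]
orientation: [-3.141, 0.001, 0.002]
contact_force: [1.3, -0.7, -2.9]
grip_width: 0.0117
gripper_force: 68.4
```

Emit:
{"fn": "send_rows", "kwargs": {"steps": [{"dx": 1.4, "dy": -4, "dz": 0, "yaw": 0, "gripper": 0}, {"dx": 2.6, "dy": -7.5, "dz": 0, "yaw": 0, "gripper": 0}, {"dx": 3.4, "dy": -9.4, "dz": 0, "yaw": 0, "gripper": 0}, {"dx": 3.4, "dy": -9.4, "dz": 0, "yaw": 0, "gripper": 0}, {"dx": 3.4, "dy": -9.4, "dz": 0, "yaw": 0, "gripper": 0}]}}

```text
clock: 13.48
tcp_pos: [0.5535, -0.0078, 0.2037]
orientation: [3.141, -0.002, -0.003]
contact_force: [-0.3, -0.3, -3.5]
grip_width: 0.0116
gripper_force: 68.5
```

Emit:
{"fn": "send_rows", "kwargs": {"steps": [{"dx": 0, "dy": 0, "dz": 0, "yaw": 0, "gripper": 0}, {"dx": 0, "dy": 0, "dz": 0, "yaw": 0, "gripper": 0}]}}

```text
clock: 13.72
tcp_pos: [0.5539, -0.0076, 0.2043]
orientation: [3.141, -0.003, -0.0]
contact_force: [0.4, 0.2, -3.2]
grip_width: 0.0117
gripper_force: 68.5
```

```bash
python3 - <<'E'
from h import *
from scipy.optimize import least_squares
# cup rim from initial top/side clouds are overwritten; use side now (rim visible?) and arm state
o=[status.get_obs() for _ in range(2)]; print([q['tcp_pos'].round(4) for q in o])
f=grab('side'); save(f,'over.png',(260,420,110,250),4)
X=cloud(f);h=cv2.cvtColor(f['color'],cv2.COLOR_RGB2HSV)
b=(h[...,0]>100)&(h[...,0]<125)&(h[...,1]>140)&(X[...,2]>.1)&(X[...,2]<.25)&(abs(X[...,1])<.15)&(abs(X[...,0]-.55)<.15)
P=X[b];print('blue',P.min(0),P.max(0))
E
```

```text
[array([ 0.5539, -0.0076,  0.2043]), array([ 0.5539, -0.0076,  0.2043])]
blue [ 0.49502671 -0.06386668  0.14026417] [0.61273364 0.05634786 0.18010911]
```

View pics/over.png

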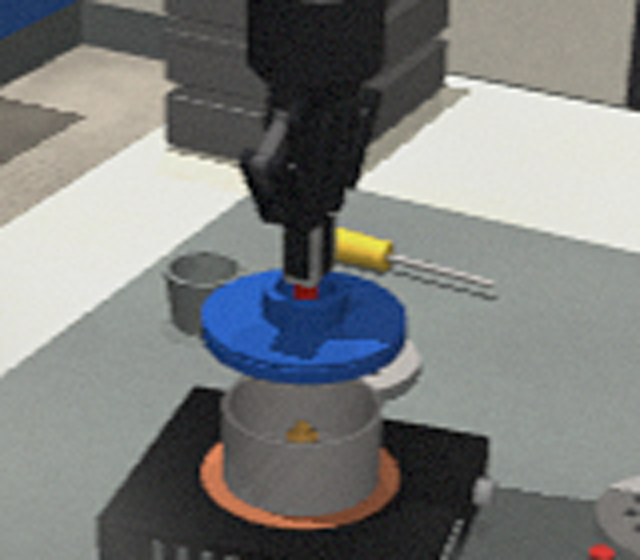

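The lid (columns 200–406) is centred over the cup (222–382), with the nozzle inside. Lower it, then check the force.

Emit:
{"fn": "send_rows", "kwargs": {"steps": [{"dx": 0, "dy": 0, "dz": 1.5, "yaw": 0, "gripper": 0}, {"dx": 0, "dy": 0, "dz": 3, "yaw": 0, "gripper": 0}, {"dx": 0, "dy": 0, "dz": 4, "yaw": 0, "gripper": 0}, {"dx": 0, "dy": 0, "dz": 4.5, "yaw": 0, "gripper": 0}, {"dx": 0, "dy": 0, "dz": 4.8, "yaw": 0, "gripper": 0}]}}

```text
clock: 14.4
tcp_pos: [0.5542, -0.0065, 0.156]
orientation: [-3.142, 0.0, 0.0]
contact_force: [0.3, -0.9, -2.8]
grip_width: 0.0117
gripper_force: 68.5
```

Emit:
{"fn": "send_rows", "kwargs": {"steps": [{"dx": 0, "dy": 0, "dz": 0.1, "yaw": 0, "gripper": 0}, {"dx": 0, "dy": 0, "dz": 0.2, "yaw": 0, "gripper": 0}, {"dx": 0, "dy": 0, "dz": 0.3, "yaw": 0, "gripper": 0}]}}

```text
clock: 14.78
tcp_pos: [0.5543, -0.0066, 0.1536]
orientation: [3.142, -0.001, 0.001]
contact_force: [0.1, 0.1, -3.2]
grip_width: 0.0115
gripper_force: 68.5
```

Emit:
{"fn": "send_rows", "kwargs": {"steps": [{"dx": 0, "dy": 0, "dz": 0.1, "yaw": 0, "gripper": 0}, {"dx": 0, "dy": 0, "dz": 0.2, "yaw": 0, "gripper": 0}, {"dx": 0, "dy": 0, "dz": 0.2, "yaw": 0, "gripper": 0}]}}

```text
clock: 15.15
tcp_pos: [0.5542, -0.0067, 0.1519]
orientation: [3.141, -0.001, 0.0]
contact_force: [-2.5, -0.1, 3.0]
grip_width: 0.0116
gripper_force: 69.3
```

Contact at the expected height (TCP 0.152). Release.

Emit:
{"fn": "send_rows", "kwargs": {"steps": [{"dx": 0, "dy": 0, "dz": 0, "yaw": 0, "gripper": 0.9}, {"dx": 0, "dy": 0, "dz": 0, "yaw": 0, "gripper": 0.9}, {"dx": 0, "dy": 0, "dz": 0, "yaw": 0, "gripper": 0.9}, {"dx": 0, "dy": 0, "dz": 0, "yaw": 0, "gripper": 0.9}, {"dx": 0, "dy": 0, "dz": 0, "yaw": 0, "gripper": 0.9}]}}

```text
clock: 15.78
tcp_pos: [0.5542, -0.0066, 0.1514]
orientation: [-3.142, 0.0, -0.0]
contact_force: [-0.2, -0.1, -0.0]
grip_width: 0.077
gripper_force: 0.0
```

Emit:
{"fn": "send_rows", "kwargs": {"steps": [{"dx": 0, "dy": 0, "dz": 0, "yaw": 0, "gripper": 0.9}, {"dx": 0, "dy": 0, "dz": 0, "yaw": 0, "gripper": 0.9}, {"dx": 0, "dy": 0, "dz": 0, "yaw": 0, "gripper": 0.9}]}}

```text
clock: 16.15
tcp_pos: [0.5542, -0.0066, 0.1514]
orientation: [3.142, -0.0, 0.0]
contact_force: [0.3, -0.3, 0.1]
grip_width: 0.0769
gripper_force: 0.0
```

```bash
python3 - <<'E'
from h import *
f=grab('side'); save(f,'seat.png',(260,420,130,260),4)
print(status.get_obs()['tcp_pos'])
X=cloud(f);h=cv2.cvtColor(f['color'],cv2.COLOR_RGB2HSV)
b=(h[...,0]>100)&(h[...,0]<125)&(h[...,1]>140)&(X[...,2]>.06)&(X[...,2]<.25)&(abs(X[...,1])<.15)&(abs(X[...,0]-.55)<.15)
P=X[b];print('blue',P.min(0),P.max(0))
Q=P[(P[:,2]>.096)&(P[:,2]<.11)]; print(np.linalg.lstsq(np.c_[Q[:,:2]-[.554,-.0065],np.ones(len(Q))],Q[:,2],rcond=None)[0],len(Q))
E
```

```text
[ 0.55416482 -0.00662462  0.15140155]
blue [ 0.49428656 -0.06400843  0.08816032] [0.61329681 0.05663289 0.23885519]
[ 0.00650595 -0.01929453  0.10272385] 817
```

View pics/seat.png

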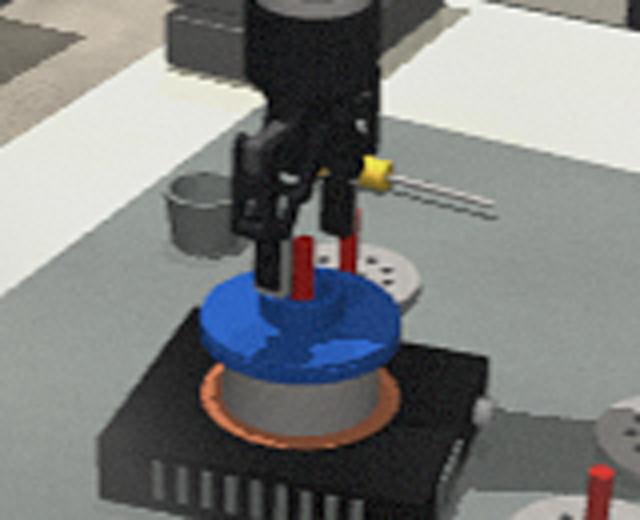

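Seated and level: the plate top is at z≈0.103 as expected, and the stem is free between the open fingers. I'll measure the fingertip height from the depth before gripping the neck.

```bash
python3 - <<'E'
from h import *
f=dict(np.load('side.npz'));X=cloud(f);h=cv2.cvtColor(f['color'],cv2.COLOR_RGB2HSV)
m=(abs(X[...,0]-.554)<.02)&(X[...,1]>.02)&(X[...,1]<.07)&(X[...,2]>.108)&(X[...,2]<.2)
P=X[m];k=np.argsort(P[:,2]);print(P[k[:60:4]].round(4))
E
```

```text
[[0.5615 0.0204 0.1101]
 [0.556  0.021  0.1173]
 [0.5469 0.0392 0.1367]
 [0.554  0.0402 0.1378]
 [0.5572 0.0392 0.1391]
 [0.5414 0.0353 0.1415]
 [0.5478 0.0426 0.1433]
 [0.5433 0.0318 0.1445]
 [0.5422 0.0388 0.1456]
 [0.5547 0.044  0.1472]
 [0.5462 0.0458 0.1478]
 [0.5423 0.0338 0.1482]
 [0.5469 0.0396 0.1498]
 [0.5462 0.0458 0.1504]
 [0.542  0.0346 0.1513]]
```

The tips sit about 15 mm ahead of the TCP at this opening, so roughly 20 mm at 50 mm width. Go to TCP z = 0.127 and grip the neck.

Emit:
{"fn": "send_rows", "kwargs": {"steps": [{"dx": 0, "dy": 0, "dz": 1, "yaw": 0, "gripper": 0.9}, {"dx": 0, "dy": 0, "dz": 2, "yaw": 0, "gripper": 0.9}, {"dx": 0, "dy": 0, "dz": 2.4, "yaw": 0, "gripper": 0.9}, {"dx": 0, "dy": 0, "dz": 2.4, "yaw": 0, "gripper": 0.9}, {"dx": 0, "dy": 0, "dz": 2.4, "yaw": 0, "gripper": 0.9}]}}

```text
clock: 16.82
tcp_pos: [0.5543, -0.0066, 0.1275]
orientation: [-3.142, 0.0, -0.001]
contact_force: [-0.4, -0.1, -0.1]
grip_width: 0.0767
gripper_force: 0.0
```

Emit:
{"fn": "send_rows", "kwargs": {"steps": [{"dx": 0, "dy": 0, "dz": 0, "yaw": 0, "gripper": 0.7}, {"dx": 0, "dy": 0, "dz": 0, "yaw": 0, "gripper": 0.6}, {"dx": 0, "dy": 0, "dz": 0, "yaw": 0, "gripper": 0.4}, {"dx": 0, "dy": 0, "dz": 0, "yaw": 0, "gripper": 0.3}, {"dx": 0, "dy": 0, "dz": 0, "yaw": 0, "gripper": 0.3}], "force": 50}}

```text
clock: 17.45
tcp_pos: [0.5544, -0.0065, 0.1281]
orientation: [3.142, -0.0, 0.001]
contact_force: [-1.3, 0.4, 4.6]
grip_width: 0.0477
gripper_force: 51.6
```

Emit:
{"fn": "send_rows", "kwargs": {"steps": [{"dx": 0, "dy": 0, "dz": 0, "yaw": 0, "gripper": 0.3}, {"dx": 0, "dy": 0, "dz": 0, "yaw": 0, "gripper": 0.3}, {"dx": 0, "dy": 0, "dz": 0, "yaw": 0, "gripper": 0.3}]}}

```text
clock: 17.82
tcp_pos: [0.5544, -0.0065, 0.1281]
orientation: [3.142, -0.0, 0.001]
contact_force: [-1.8, 0.1, 5.8]
grip_width: 0.0479
gripper_force: 51.6
```

Neck gripped. Lift slowly straight up, 10.4 cm in all.

Emit:
{"fn": "send_rows", "kwargs": {"steps": [{"dx": 0, "dy": 0, "dz": -0.4, "yaw": 0, "gripper": 0.3}, {"dx": 0, "dy": 0, "dz": -0.9, "yaw": 0, "gripper": 0.3}, {"dx": 0, "dy": 0, "dz": -1.5, "yaw": 0, "gripper": 0.3}, {"dx": 0, "dy": 0, "dz": -2.2, "yaw": 0, "gripper": 0.3}, {"dx": 0, "dy": 0, "dz": -3, "yaw": 0, "gripper": 0.3}]}}

```text
clock: 18.45
tcp_pos: [0.5541, -0.0066, 0.1579]
orientation: [3.142, -0.0, 0.0]
contact_force: [0.2, 0.2, -1.3]
grip_width: 0.0477
gripper_force: 51.8
```

Emit:
{"fn": "send_rows", "kwargs": {"steps": [{"dx": 0, "dy": 0, "dz": -1.5, "yaw": 0, "gripper": 0.3}, {"dx": 0, "dy": 0, "dz": -3, "yaw": 0, "gripper": 0.3}, {"dx": 0, "dy": 0, "dz": -4.5, "yaw": 0, "gripper": 0.3}, {"dx": 0, "dy": 0, "dz": -6, "yaw": 0, "gripper": 0.3}, {"dx": 0, "dy": 0, "dz": -7, "yaw": 0, "gripper": 0.3}]}}

```text
clock: 19.08
tcp_pos: [0.5544, -0.0066, 0.2287]
orientation: [3.142, -0.001, 0.002]
contact_force: [0.8, 0.5, -1.5]
grip_width: 0.0475
gripper_force: 51.8
```

Emit:
{"fn": "send_rows", "kwargs": {"steps": [{"dx": 0, "dy": 0, "dz": -0.4, "yaw": 0, "gripper": 0.3}, {"dx": 0, "dy": 0, "dz": -0.4, "yaw": 0, "gripper": 0.3}, {"dx": 0, "dy": 0, "dz": -0.4, "yaw": 0, "gripper": 0.3}, {"dx": 0, "dy": 0, "dz": -0.4, "yaw": 0, "gripper": 0.3}, {"dx": 0, "dy": 0, "dz": -0.4, "yaw": 0, "gripper": 0.3}]}}

```text
clock: 19.7
tcp_pos: [0.554, -0.0066, 0.2311]
orientation: [-3.142, 0.0, 0.001]
contact_force: [-0.2, -0.9, -1.4]
grip_width: 0.0474
gripper_force: 51.8
```

```bash
python3 - <<'E'
from h import *
f=grab('side'); save(f,'end.png',(240,440,90,240),4); print(status.get_obs()['tcp_pos'])
X=cloud(f);h=cv2.cvtColor(f['color'],cv2.COLOR_RGB2HSV)
w=(X[...,2]>.06)&(X[...,2]<.27)&(abs(X[...,1])<.12)&(abs(X[...,0]-.55)<.12)
for n,b in(('blue',(h[...,0]>100)&(h[...,0]<125)&(h[...,1]>140)&w),('red',((h[...,0]<6)|(h[...,0]>174))&(h[...,1]>150)&w)):
    P=X[b];print(n,len(P),P.min(0),P.max(0))
E
```

```text
[ 0.55407013 -0.00660549  0.23117191]
blue 1021 [ 0.49519645 -0.06271957  0.19140489] [0.61431395 0.05561843 0.24253927]
red 98 [ 0.54813549 -0.01162772  0.1017519 ] [0.56190358 0.0044078  0.15122597]
```

View pics/end.png

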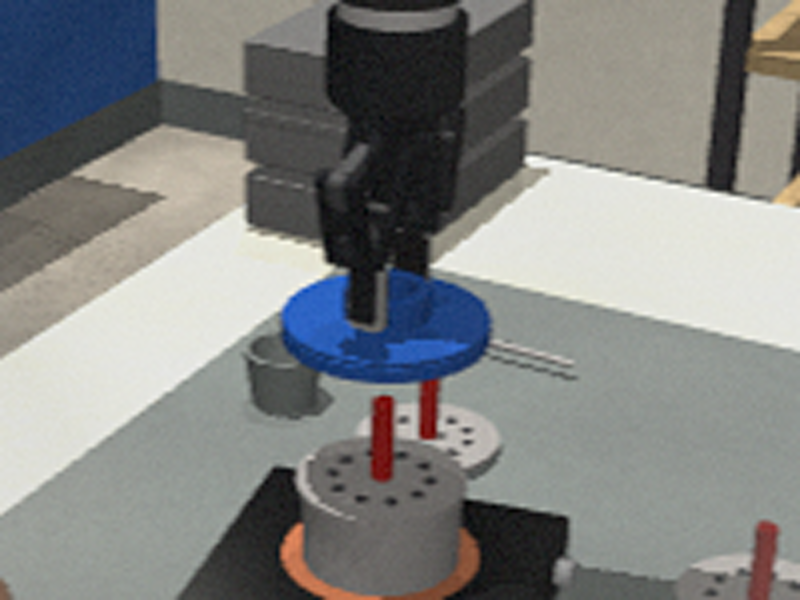

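The blue lid (385,325) is held level with its underside at z≈0.191. The inner lid is seated, with its stem top (382,400) at z≈0.151, so the gap is about 4 cm. I'm handing in the job.

```bash
python3 -c "
from bench import workorder; print(workorder.hand_in())"
```

```text
the job is handed in; nothing more can be done
None
```

The job is handed in at about 20 s of the 61 s allowed: nozzle in the cup, inner lid seated on it, and the outer lid held level about 4 cm above the stem top; the hand-in returned no verdict.

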